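# Clamp a wooden block in the hold-down press

## Task

Slide the wooden block along between the rails until its end is right up against the end stop, then turn the crank of the screw clamp clockwise until the pad meets the block, and snug it down by feel so that the block is firmly held but not crushed. Let go of the crank, and leave the other tools on the bench undisturbed.

Things in the scene. Friction and masses are not known exactly. Their poses are not given: they have to be found in the camera images.
- bed: Plywood board 300 x 170 x 18 mm, fixed on the bench, with two low guide rails along its x (106 mm apart, tops 30 mm above the bench), open at x = -175 mm; a wooden end stop closes them. Origin on the bench under the clamp's screw axis, z up, x along the rails towards the stop. Its place and turn differ from start to start.
- stop_face (a point): Centre of the end stop's face, 28 mm above the bench, at bed x = +30 mm, y = 0. The stop is 138 mm wide, its top 38 mm above the bench. Axes as the bed's.
- oak_block: Light brown wooden block 134 mm long, 100 mm wide, 26 mm high, about 0.3 kg, loose on the board (18 mm above the bench) between the rails, 15 to 45 mm short of the stop, its length along the rails. Origin at the centre of its underside, y along its length, z up. Against the stop its origin is at bed x = -37 mm.
- clamp: Grey cast C frame on the board behind the stop, its boss (48 mm wide, top at 135 mm) over the block; origin and axes as the bed's. Under the boss a ram carries a 32 mm steel pad, lowered by the screw; all count as the clamp. The pad starts 6 to 27 mm above the block: its foot is screwed out by a different amount each time, so neither screw angle nor crank position tells the gap.
- pad_axis (a point): Point on the screw's vertical axis at the level of the block's top (44 mm), where the pad lands. The pad is sprung: once it touches, its force grows by about 20 N per mm, or 100 N per rad of crank. Firmly held is a pad force of 40 to 100 N, about 0.4 to 1.0 rad past first touch (70 N is right); over 140 N the block is crushed.
- screw (a joint): Turn of screw and crank, rad, growing clockwise seen from above; it lowers the pad 5 mm per rad, while the crank stays at its height. At 0 the crank points to bed +y, at 1.57 to bed +x. Starts at 0 to 2.2, end stops at 0 and 8. The screw stays where it is left.
- crank_grip (a point): Middle of the crank's upright black handle: a freely spinning grip, 20 mm diameter, 58 mm tall, 60 mm from the screw axis, centre 195 mm above the bench, top 221; the crank arm below it ends at 161. Turning freely takes a push of about 10 N (less left on it when you pause); every 10 N of pad force adds about 0.8 N, so 3 to 8 N more is firm.
- tape_measure: Yellow pocket tape measure, 33 x 102 x 64 mm, a bystander left of the work; origin under its centre.
- sanding_block: Brown sanding block, 65 x 106 x 36 mm, a bystander right of the work; origin under its centre.
- spare_battery: Black drill battery, 72 x 112 x 52 mm, a bystander right of the work; origin under its centre.
Not all that is in view belongs to the job. Leave any pink look-alike of the oak_block alone.

How it is judged:
By the outcome, as a careful person would: the job done as asked, in the order asked, and still so for the second after the job is handed in, with the robot touching nothing.
It also fails if it takes over 72 s, if anything falls off the work surface, if the arm or the gripper's body presses on something with over 40 N, if the wrist force passes 120 N, or if a joint passes its speed limit or range.

## Robot

A 6-joint arm with a two-finger parallel gripper is mounted at the origin on a cart in front of the work surface, level with it; the furniture and walls round the work are solid. World frame = base frame: x ahead of the robot, y to its left, z up, the work surface at z = 0. Lengths are in m, angles in rad, forces in N, time in s.
With the tool pointing down it reaches from about 0.25 to 0.725 m from the base axis. Payload 9.7 kg.
Tool frame: the origin (TCP) lies on the centre line of the jaws, within the pads' length; the fingertips stand 11 mm ahead of it and the grasp point (between the pads) lies 8 mm behind it; z points along the fingers, y is the line along which they close (so a half turn about z gives the same grasp; the last joint's range is limited). The gripper opens to 85 mm and grips with 20 to 120 N. Pads are 22 mm wide; open, the fingers measure 114 mm over their backs; the gripper's body (76 mm by 85 mm) begins 54 mm behind the grasp point. The pads swing forward as they close: fully open they stand 13 mm farther back than shut.
Start: joints at [1.345, 0.087, 0.176, 1.66, 0, 1.571], TCP at [0.123, 0.536, 0.242] pointing down, gripper open.
Joint ranges: [-3.13, 3.13], [-0.85, 1.81], [-1.15, 1.24], [-2.2, 2.28], [-1.44, 1.52], [-3.14, 3.14]. Speed limits (rad/s): [2.22, 2.22, 2.57, 3.14, 3.14, 3.14].

## Interface

Orientations are given as [roll, pitch, yaw] about the fixed x, y, z axes, in that order (R = Rz(yaw) Ry(pitch) Rx(roll)).
In Python, from station import env gives the robot as it stands.
- The arm moves only by the tool apply_moves, never from a script. Its argument "targets" is a list of rows, each a list of 3 entries, a list of its own where there are three numbers: the shift along the tool's x, y, z normalised to -1 to 1, where 1 is 0.08 m, then the turn about the tool's z normalised to -1 to 1, where 1 is 180 degrees, then the gripper command: -1 is fully open, 1 is shut, values between are in proportion. In form: [[[x, y, z], spin, hand], ...]. A call has exactly 5 rows; each row shifts and turns the commanded pose from where the row before left it, along the tool's axes as they then stand; what a row does not reach is not made up. A row lasts 1/10 s, in which the tool goes at most 50 mm and 8.59 degrees, less where a joint would pass 70% of its speed; a pose out of reach is approached as far as the arm can. A call with a number of a shift or a turn outside -1 to 1 is refused whole. A call with a gripper value outside its range is refused whole. The fingers move at their own pace and stop on an object; "squeeze" is the grip in N (left out, the last holds). Time passes only in rows, so rows that do not move let the fingers close, or fill a call up. It gives the time, the measured TCP pose, the force, the opening and the grip force at its end, in the units of the state.
- env.sense(): the state, without advancing time (a new reading comes with each control period).
- env.snapshot(name): name is "scene" or "top" or "wrist"; returns a dict with "color" (420x560x3 uint8, blue, green, red), "fx", "fy", "cx", "cy" (pixels), "rvec" (rotation vector, rad) and "tvec" (3), from world to camera coordinates, as OpenCV has them; the wrist camera has in their place "hand_eye" (4x4, takes a point from camera to tool coordinates, whose origin is the TCP and whose axes are the flange's). Camera axes: x right, y down, z forward; pixel columns grow to the right and rows downward; lengths in m; the calibration is good to about 2 mm. A picture is of the moment at which its call begins: read the wrist's pose just before it. There is no depth.
- env.job_done(): hands the job in; it is judged then, once.
The state is a dict: "t": time; "qpos": joint angles; "qvel": joint speeds; "tau": joint torques, N m; "tool_pos": TCP position; "orientation": TCP orientation; "force": force on the tool from outside, world axes, zero at the start; "moment": the same for the moment, N m; "opening": finger opening in m; "grasp_force": force on a finger pad.
Only numpy, scipy, OpenCV 4.12 (cv2) and the standard library are available. Lean on these libraries where they do the work, as an engineer would, in place of code of your own. Each camera call takes 0.05 s, during which the arm holds its last target. There are 200 camera calls.

## Working session

There is one attempt and no reset: what is moved stays moved. The work goes in short steps, Python scripts to look and compute and a tool call to move; the robot and the scene stay as the last step left them, time stands still between calls to the robot, and variables do not carry over. Pictures are saved under pics/ and viewed, at most 10 in all, crops included, and the job is handed in when it is done.

Besides the shell and the picture viewer there is one more tool, called as name(argument=value, ...) on one line, values as JSON. apply_moves: Moves the arm, as the interface text tells. Its arguments: {"type":"object","properties":{"targets":{"type":"array","items":{"type":"array"}},"squeeze":{"type":"number"}},"required":["targets"]}

```bash
mkdir -p pics; ls
python3 - <<'E'
from station import env
import cv2,numpy as np
s=env.sense();print({k:np.round(v,3).tolist() for k,v in s.items()})
for n in("scene","top"):
    d=env.snapshot(n);cv2.imwrite(f"pics/{n}0.png",d.pop("color"));np.savez(f"{n}.npz",**d);print(d)
E
```

```text
pics
{'t': 0.0, 'qpos': [1.345, 0.087, 0.175, 1.66, -0.0, 1.571], 'qvel': [0.001, 0.0, -0.001, -0.001, 0.001, 0.001], 'tau': [-0.004, -52.04, 46.48, 0.017, -0.0, 0.0], 'tool_pos': [0.123, 0.536, 0.242], 'orientation': [-3.14, 0.0, 2.916], 'force': [0.005, -0.518, 0.322], 'moment': [0.032, -0.057, -0.004], 'grasp_force': 0.0, 'opening': 0.086}
{'fx': 515.8789200823267, 'fy': 515.8789200823267, 'cx': 282.2010780512764, 'cy': 210.87421475661736, 'rvec': array([ 2.00579902, -0.81586593,  0.45130906]), 'tvec': array([-0.38392806,  0.28945305,  1.08705146])}
{'fx': 385.9692278639893, 'fy': 385.9692278639893, 'cx': 279.10971060895366, 'cy': 211.46155226787295, 'rvec': array([ 2.15181157, -2.11661654,  0.2130144 ]), 'tvec': array([-0.03365715,  0.53399035,  1.24581164])}
```

View pics/scene0.png

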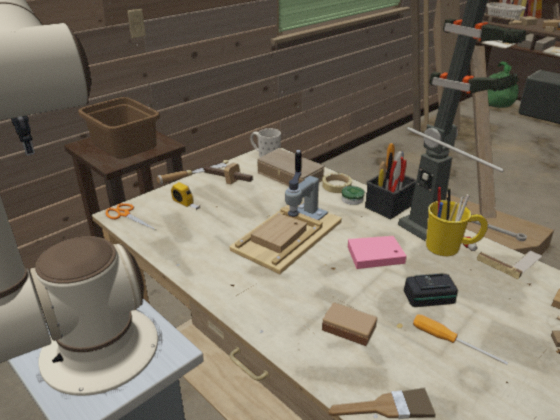

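View pics/top0.png

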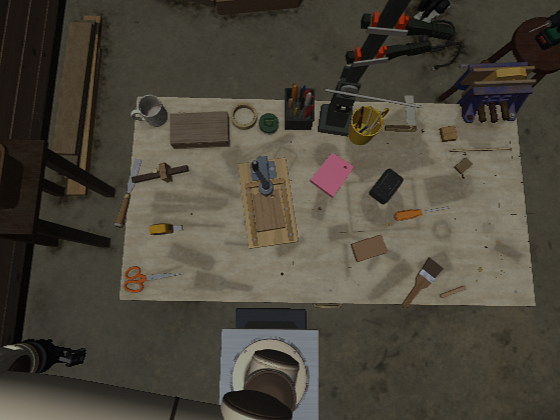

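Scene shows the bed at about (288,235) with the crank grip up at (298,160); top shows the bed spanning (238-298, 157-248), with the stop and clamp at the far end. I'll enlarge both.

Run:
```python
import cv2,numpy as np
a=cv2.imread("pics/top0.png")[148:253,230:310];b=cv2.imread("pics/scene0.png")[145:270,225:345]
a=cv2.resize(a,None,fx=4.7,fy=4.7,interpolation=2);b=cv2.resize(b,None,fx=3.4,fy=3.4,interpolation=2)
o=np.zeros((500,800,3),np.uint8);o[:a.shape[0],:a.shape[1]]=a;o[:b.shape[0],390:390+b.shape[1]]=b
cv2.imwrite("pics/crop.png",o)
```

```text
(no output)
```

View pics/crop.png

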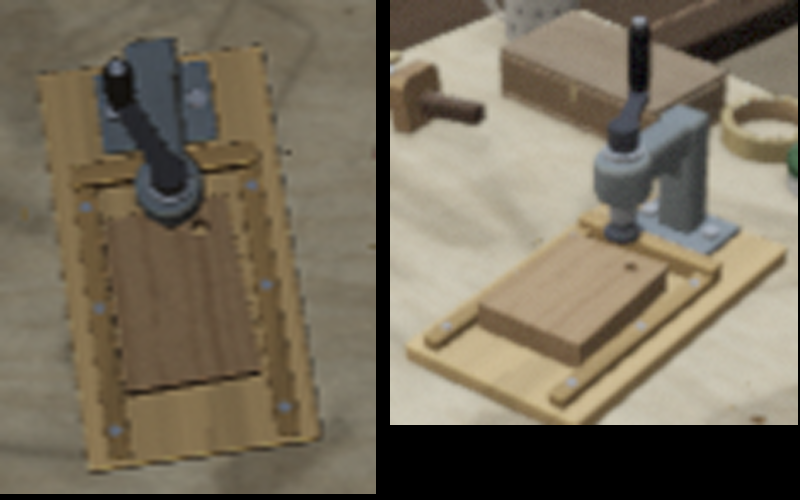

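Crop (top half): board corners at (38,73), (265,46), (322,438), (90,470); block's near edge from (126,393) to (260,370); handle cap at (118,67). Scene half: board corners (408,350) and (785,252), and handle top at (640,20).

```bash
cat > h.py <<'E'
import numpy as np,cv2
from scipy.optimize import least_squares
C={n:dict(np.load(f"{n}.npz")) for n in("scene","top")}
def K(c):return np.array([[c["fx"],0,c["cx"]],[0,c["fy"],c["cy"]],[0,0,1.]])
def proj(n,P):
    c=C[n];return cv2.projectPoints(np.array(P,float).reshape(-1,3),c["rvec"],c["tvec"],K(c),None)[0][:,0]
def ray(n,uv,z):
    c=C[n];R=cv2.Rodrigues(c["rvec"])[0];o=-R.T@c["tvec"];d=R.T@np.linalg.inv(K(c))@[*uv,1];return o+d*(z-o[2])/d[2]
T=lambda x,y:(230+x/4.7,148+y/4.7)
S=lambda x,y:(225+(x-390)/3.4,145+y/3.4)
def bed(p,B):
    B=np.array(B,float);c,s=np.cos(p[2]),np.sin(p[2]);return np.c_[p[0]+c*B[:,0]-s*B[:,1],p[1]+s*B[:,0]+c*B[:,1],B[:,2]]
def inbed(p,w):
    c,s=np.cos(p[2]),np.sin(p[2]);d=np.array(w[:2])-p[:2];return np.array([c*d[0]+s*d[1],-s*d[0]+c*d[1]])
E
python3 - <<'E'
from h import *
obs=[("top",T(38,73),(.125,.085,.018)),("top",T(265,46),(.125,-.085,.018)),("top",T(322,438),(-.175,-.085,.018)),("top",T(90,470),(-.175,.085,.018)),("scene",S(408,350),(-.175,.085,.018)),("scene",S(785,252),(.125,-.085,.018))]
f=lambda p:np.concatenate([proj(n,bed(p,[B]))[0]-uv for n,uv,B in obs])
for sub in (obs[:4],obs):
    g=lambda p:np.concatenate([proj(n,bed(p,[B]))[0]-uv for n,uv,B in sub])
    r=least_squares(g,[.45,.05,0]);print(r.x,np.round(r.fun,1))
p=r.x;np.save("bed.npy",p)
for q in((126,393),(260,370)):print("block end",inbed(p,ray("top",T(*q),.044)))
h=ray("top",T(117,68),.221);print("grip",h,inbed(p,h));h2=ray("scene",S(640,20),.221);print(h2,inbed(p,h2))
b=inbed(p,h);print("screw angle",np.arctan2(b[0],b[1]),np.hypot(*b))
print("boss",[inbed(p,ray("top",T(*q),.135)) for q in ((170,188),)])
E
```

```text
[0.5981269  0.01733938 0.15320023] [ 0.2 -0.1 -0.2 -0.4  0.2  0.2 -0.2  0.2]
[0.59685199 0.01680655 0.16182926] [ 0.1  0.5 -0.3 -0.2  0.8  0.3  0.4  0.8 -1.3 -1.4  1.7 -1.4]
block end [-0.12430507  0.0522694 ]
block end [-0.12170439 -0.04423184]
grip [0.64928713 0.05197253 0.221     ] [0.05741611 0.02625795]
[0.65303665 0.05686218 0.221     ] [0.06190448 0.03047958]
screw angle 1.1418657875212492 0.06313549048842092
boss [array([-0.00323265,  0.00231134])]
```

apply_moves(targets=[[[0,0,0],-0.04,1],[[0,0,0],-0.04,1],[[0,0,0],-0.04,1],[[-0.1,-0.25,0],0,1],[[-0.2,-0.45,0],0,1]], squeeze=30)

```text
t: 0.6
tool_pos: [0.1548, 0.4845, 0.2411]
orientation: [-3.14, -0.001, -2.988]
force: [0.2, 0.3, 0.6]
opening: 0.0123
grasp_force: 0.0
```

apply_moves(targets=[[[-0.2,-0.5,0],0,1],[[-0.2,-0.5,0],0,1],[[-0.2,-0.5,0],0,1],[[-0.2,-0.5,0],0,1],[[-0.2,-0.5,0],0,1]])

```text
t: 1.1
tool_pos: [0.2649, 0.297, 0.242]
orientation: [-3.141, -0.0, -2.99]
force: [1.5, 0.7, -0.2]
opening: -0.0003
grasp_force: 0.0
```

apply_moves(targets=[[[-0.2,-0.5,0],0,1],[[-0.2,-0.5,0],0,1],[[-0.2,-0.5,0],0,1],[[-0.2,-0.5,0],0,1],[[-0.2,-0.5,0],0,1]])

```text
t: 1.6
tool_pos: [0.3741, 0.1112, 0.2422]
orientation: [3.141, 0.0, -2.99]
force: [1.2, 0.3, 0.5]
opening: -0.0
grasp_force: 0.0
```

apply_moves(targets=[[[-0.16,-0.4,0],0,1],[[-0.16,-0.4,0.2],0,1],[[-0.16,-0.4,0.3],0,1],[[0,-0.15,0.4],0,1],[[0,0,0.3],0,1]])

```text
t: 2.1
tool_pos: [0.4277, 0.0103, 0.1441]
orientation: [-3.142, -0.002, -2.993]
force: [-0.5, 0.9, 0.1]
opening: -0.0001
grasp_force: 0.0
```

Run:
```python
from station import env
from h import *
s=env.sense();print(s["tool_pos"],s["orientation"])
d=env.snapshot("wrist");cv2.imwrite("pics/w1.png",d.pop("color"));d["pos"]=s["tool_pos"];d["rpy"]=s["orientation"];np.savez("w1.npz",**d)
print(d["hand_eye"])
p=np.array([.598,.0173,.153]);np.save("bed.npy",p);print("bed",inbed(p,s["tool_pos"]))
```

```text
[0.4277231  0.01030149 0.14411063] [-3.14158336e+00 -1.84379803e-03 -2.99308283e+00]
[[-1.17015041e-03 -9.46226416e-01 -3.23503015e-01  8.29211792e-02]
 [ 9.99998665e-01 -7.38257948e-04 -1.45775976e-03 -5.67152067e-04]
 [ 1.14054212e-03 -3.23504289e-01  9.46226016e-01 -1.32803983e-01]
 [ 0.00000000e+00  0.00000000e+00  0.00000000e+00  1.00000000e+00]]
bed [-0.16935438  0.01903409]
```

View pics/w1.png

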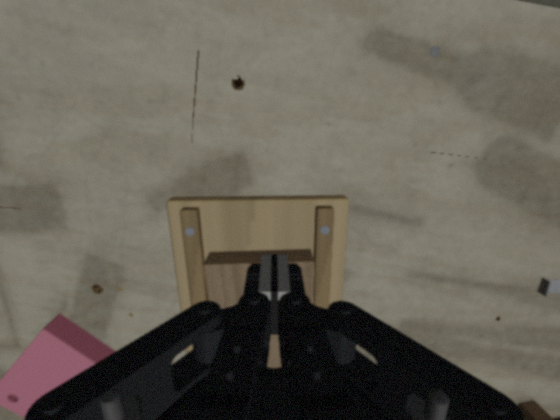

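The wrist picture shows the board's near edge running (168,198)-(347,196), and the block's near top edge from about (206,263) to (314,262), with the fingers above it.

```bash
cat >> h.py <<'E'
from scipy.spatial.transform import Rotation as Ro
def wray(w,uv,z):
    R=Ro.from_euler("xyz",w["rpy"]).as_matrix();H=w["hand_eye"];o=R@H[:3,3]+w["pos"];d=R@H[:3,:3]@np.linalg.inv(K(w))@[*uv,1];return o+d*(z-o[2])/d[2]
E
python3 - <<'E'
from h import *
w=dict(np.load("w1.npz"));p=np.load("bed.npy")
for uv,z in(((168,199),.018),((347,197),.018),((206,263),.044),((314,262),.044),((189,231),.03),((324,230),.03)):
    a=wray(w,uv,z);print(a,inbed(p,a))
from station import env
s=env.sense();print(s["tool_pos"])
E
```

```text
[ 0.43822424 -0.08716684  0.018     ] [-0.17383045 -0.07889606]
[0.41224272 0.07450597 0.018     ] [-0.17486892  0.08484782]
[ 0.48376428 -0.04331525  0.044     ] [-0.12213925 -0.04249721]
[0.46863667 0.05138424 0.044     ] [-0.12265758  0.05340154]
[ 0.46163403 -0.06341879  0.03      ] [-0.14707484 -0.05899317]
[0.44265327 0.05737914 0.03      ] [-0.14742381  0.06328637]
[0.42618521 0.01093651 0.14067916]
```

apply_moves(targets=[[[0,-0.19,0.1],0,1],[[0,0,0.4],0,1],[[0,0,0.4],0,1],[[0,0,0.3],0,1],[[0,0,0.11],0,1]])

```text
t: 2.65
tool_pos: [0.429, -0.0028, 0.0397]
orientation: [3.141, -0.003, -2.99]
force: [0.0, -0.4, -0.2]
opening: 0.0004
grasp_force: 0.0
```

apply_moves(targets=[[[-0.15,0,0],0,1],[[-0.15,0,0],0,1],[[-0.1,0,0],0,1],[[-0.05,0,0],0,1],[[-0.05,0,0],0,1]])

```text
t: 3.15
tool_pos: [0.4701, 0.003, 0.0419]
orientation: [-3.142, -0.0, -2.99]
force: [-3.5, -0.1, 2.3]
opening: -0.0002
grasp_force: 1.6
```

apply_moves(targets=[[[-0.04,0,0.03],0,1],[[-0.04,0,0],0,1],[[-0.04,0,0],0,1],[[-0.02,0,0],0,1],[[0,0,0],0,1]])

```text
t: 3.65
tool_pos: [0.4812, 0.0047, 0.039]
orientation: [-3.142, 0.0, -2.99]
force: [-0.5, 0.4, -0.6]
opening: 0.0
grasp_force: 0.0
```

apply_moves(targets=[[[-0.02,0,0],0,1],[[-0.02,0,0],0,1],[[0,0,0],0,1],[[0,0,0],0,1],[[0,0,0],0,1]])

```text
t: 4.15
tool_pos: [0.4842, 0.0051, 0.0392]
orientation: [-3.142, 0.0, -2.99]
force: [-0.7, -0.7, 0.2]
opening: -0.0002
grasp_force: 0.0
```

apply_moves(targets=[[[-0.03,0,0],0,1],[[-0.03,0,0],0,1],[[0,0,0],0,1],[[0,0,0],0,1],[[0,0,0],0,1]])

```text
t: 4.65
tool_pos: [0.4877, 0.0058, 0.039]
orientation: [3.141, -0.002, -2.99]
force: [-8.3, -1.1, 5.3]
opening: -0.0001
grasp_force: 4.2
```

apply_moves(targets=[[[-0.03,0,0],0,1],[[0,0,0],0,1],[[0,0,0],0,1],[[0,0,0],0,1],[[0,0,0],0,1]])

```text
t: 5.15
tool_pos: [0.4879, 0.0059, 0.0389]
orientation: [3.141, -0.007, -2.991]
force: [-20.4, -2.8, 13.4]
opening: -0.0003
grasp_force: 10.5
```

apply_moves(targets=[[[0.3,0,0],0,1],[[0.3,0,-0.1],0,1],[[0,0,-0.5],0,1],[[0,0,-0.6],0,1],[[0,0,-0.6],0,1]])

```text
t: 5.65
tool_pos: [0.4434, -0.001, 0.1847]
orientation: [3.142, 0.0, -2.99]
force: [1.4, 0.0, 0.5]
opening: 0.0002
grasp_force: 0.0
```

apply_moves(targets=[[[0,0,-0.6],0,0],[[0,0,-0.55],0,-0.5],[[0,0,0],0,-0.5],[[0,0,0],0,-0.5],[[0,0,0],0,-0.5]])

```text
t: 6.15
tool_pos: [0.4436, -0.001, 0.274]
orientation: [3.141, -0.001, -2.99]
force: [-0.4, -0.6, -0.5]
opening: 0.0642
grasp_force: 0.0
```

Run:
```python
from station import env
from h import *
d=env.snapshot("top");a=cv2.resize(d["color"][148:253,230:310],None,fx=4.7,fy=4.7,interpolation=2)
d=env.snapshot("scene");b=cv2.resize(d["color"][145:270,225:345],None,fx=3.4,fy=3.4,interpolation=2)
o=np.zeros((500,800,3),np.uint8);o[:a.shape[0],:a.shape[1]]=a;o[:b.shape[0],390:390+b.shape[1]]=b
cv2.imwrite("pics/crop2.png",o);s=env.sense();print(s["tool_pos"],s["opening"],s["force"])
```

```text
[ 0.44333555 -0.00099168  0.27369115] 0.06377195489597139 [-0.3481698  -0.68970995  1.72436831]
```

View pics/crop2.png

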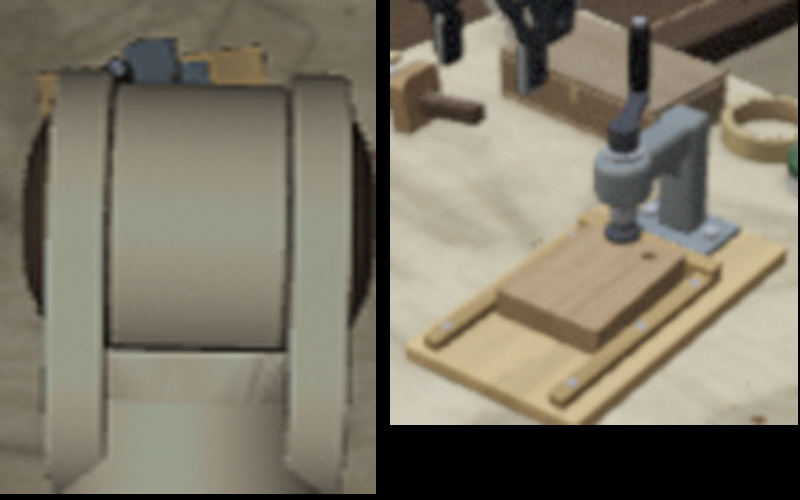

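The block is now flush against the stop, at about (700,268) in the scene crop. The pad's lower rim is at about (622,242). I'll estimate the gap from that and refine the grip.

Run:
```python
from h import *
p=np.array([.598,.019,.153])
th=np.linspace(0,6.28,60)
for z in (.044,.05,.055,.06,.065,.07):
    q=proj("scene",bed(p,np.c_[.016*np.cos(th),.016*np.sin(th),th*0+z]));c=(q-[225,145])*3.4+[390,0];print(z,"lowest",c[c[:,1].argmax()].round(),"x",c[:,0].min().round(),c[:,0].max().round())
for z in(.221,.166):print(((proj("scene",[[.651,.054,z]])-[225,145])*3.4+[390,0]), )
for z,uv in((.221,(640,19)),(.17,(634,90))):
  print(ray("scene",S(*uv),z))
s=np.array([.4433,-.001]);g=np.array([.650,.053]);d=inbed([s[0],s[1],.1516],g);print("tool xy norm",-d[0]/.08,d[1]/.08)
```

```text
0.044 lowest [624. 263.] x 603.0 642.0
0.05 lowest [624. 257.] x 603.0 642.0
0.055 lowest [624. 252.] x 603.0 642.0
0.06 lowest [624. 246.] x 603.0 643.0
0.065 lowest [624. 241.] x 603.0 643.0
0.07 lowest [624. 236.] x 603.0 643.0
[[640.79991444  21.90063768]]
[[639.63245673  83.75711155]]
[0.65435084 0.05813989 0.221     ]
[0.63453714 0.04434583 0.17      ]
tool xy norm -2.656054708191883 0.2770603717454595
```

apply_moves(targets=[[[-0.4,0.1,0],0,-0.5],[[-0.55,0.1,0],0,-0.5],[[-0.55,0.08,0],0,-0.5],[[-0.55,0,0],0,-0.5],[[-0.4,0,0],0,-0.5]])

```text
t: 6.75
tool_pos: [0.6358, 0.0513, 0.2728]
orientation: [3.141, -0.002, -2.99]
force: [0.1, 0.7, 0.3]
opening: 0.0644
grasp_force: 0.0
```

apply_moves(targets=[[[-0.2,0,0],0,-0.5],[[0,0,0],0,-0.5],[[0,0,0],0,-0.5],[[0,0,0],0,-0.5],[[0,0,0],0,-0.5]])

```text
t: 7.25
tool_pos: [0.6492, 0.0529, 0.2758]
orientation: [-3.142, 0.001, -2.991]
force: [0.6, 0.3, -0.4]
opening: 0.0637
grasp_force: 0.0
```

Run:
```python
from station import env
from h import *
s=env.sense();d=env.snapshot("wrist");cv2.imwrite("pics/w2.png",d.pop("color"));d["pos"]=s["tool_pos"];d["rpy"]=s["orientation"];np.savez("w2.npz",**d)
print(s["tool_pos"],s["orientation"])
d["color"]=0
R=Ro.from_euler("xyz",d["rpy"]).as_matrix();H=d["hand_eye"]
for g in ([.65,.053,.221],):
    t=R.T@(np.array(g)-d["pos"]);c=np.linalg.inv(H)@[*t,1];u=K(d)@c[:3];print("expect px",u[:2]/u[2])
```

```text
[0.64915515 0.05287331 0.27576365] [-3.14153078e+00  6.74032704e-04 -2.99058595e+00]
expect px [275.180209   235.45247254]
```

View pics/w2.png

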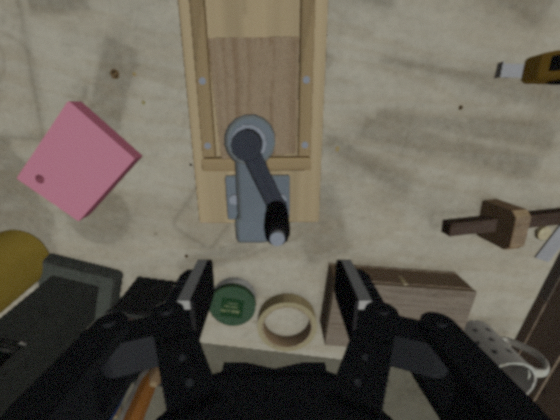

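The wrist picture shows the grip cap at (277,238), within 3 px of where I expected it, and the crank hub at (247,141).

Run:
```python
from h import *
w=dict(np.load("w2.npz"));g=wray(w,(277,238),.221);print(g)
for z in(.15,.16):h=wray(w,(247,142),z);print(h,np.hypot(*(g-h)[:2]))
print(wray(w,(250,137),.135))
```

```text
[0.65171792 0.05453955 0.221     ]
[0.59848468 0.02089172 0.15      ] 0.06297582331590693
[0.59727353 0.02162441 0.16      ] 0.06362073824097267
[0.59549554 0.02193976 0.135     ]
```

apply_moves(targets=[[[-0.02,0.01,0.2],0,-0.5],[[0,0,0.3],0,-0.5],[[0,0,0.3],0,-0.5],[[0,0,0.2],0,-0.5],[[0,0,0],0,-0.5]])

```text
t: 7.8
tool_pos: [0.65, 0.0539, 0.193]
orientation: [3.141, -0.003, -2.99]
force: [0.6, 0.3, 0.2]
opening: 0.0638
grasp_force: 0.0
```

apply_moves(targets=[[[0,0,0],0,0.2],[[0,0,0],0,0.6],[[0,0,0],0,1],[[0,0,0],0,1],[[0,0,0],0,1]], squeeze=40)

```text
t: 8.3
tool_pos: [0.6518, 0.0547, 0.1968]
orientation: [3.141, 0.003, -2.99]
force: [-1.2, 3.9, 6.2]
opening: 0.0184
grasp_force: 39.6
```

apply_moves(targets=[[[-0.027,-0.07,0],0,1],[[-0.02,-0.072,0],0,1],[[-0.013,-0.074,0],0,1],[[-0.005,-0.075,0],0,1],[[0.002,-0.075,0],0,1]])

```text
t: 8.8
tool_pos: [0.6611, 0.0277, 0.1968]
orientation: [3.138, 0.003, -2.989]
force: [-1.8, 9.5, 5.9]
opening: 0.0188
grasp_force: 39.8
```

```bash
cat > c.py <<'E'
from h import *
def rows(a,b,n,r=.06):
    t=np.linspace(a,b,n+1);return np.c_[-np.diff(np.sin(t)),np.diff(np.cos(t))]*r/.08
def rep(c=(.598,.020),yaw=.1516):
    from station import env
    s=env.sense();f=np.array(s["force"]);q=inbed([*c,yaw],s["tool_pos"]);th=np.arctan2(q[0],q[1])
    fb=inbed([0,0,yaw],f);tan=np.array([np.cos(th),-np.sin(th)]);rad=np.array([np.sin(th),np.cos(th)])
    print("th %.3f r %.4f  Ft %.1f Fr %.1f Fz %.1f"%(th%6.2832,np.hypot(*q),fb@tan,fb@rad,f[2]),s["tool_pos"],round(s["t"],2))
E
python3 - <<'E'
from c import *
rep()
for a in(1.65,2.15,2.65,3.15,3.65,4.15,4.65,5.15,5.65):print(a,rows(a,a+.5,5).round(3).tolist())
E
```

```text
th 1.601 r 0.0636  Ft -9.7 Fr -0.6 Fz 5.9 [0.66112131 0.02772767 0.19679704] 8.8
1.65 [[0.01, -0.074], [0.017, -0.073], [0.024, -0.071], [0.031, -0.068], [0.038, -0.065]]
2.15 [[0.044, -0.061], [0.05, -0.056], [0.055, -0.051], [0.06, -0.045], [0.064, -0.039]]
2.65 [[0.068, -0.032], [0.071, -0.025], [0.073, -0.018], [0.074, -0.011], [0.075, -0.003]]
3.15 [[0.075, 0.004], [0.074, 0.012], [0.072, 0.019], [0.07, 0.026], [0.067, 0.033]]
3.65 [[0.064, 0.04], [0.059, 0.046], [0.054, 0.052], [0.049, 0.057], [0.043, 0.061]]
4.15 [[0.037, 0.065], [0.03, 0.069], [0.023, 0.071], [0.016, 0.073], [0.008, 0.074]]
4.65 [[0.001, 0.075], [-0.007, 0.075], [-0.014, 0.074], [-0.021, 0.072], [-0.028, 0.069]]
5.15 [[-0.035, 0.066], [-0.042, 0.062], [-0.048, 0.058], [-0.053, 0.053], [-0.058, 0.047]]
5.65 [[-0.063, 0.041], [-0.066, 0.035], [-0.07, 0.028], [-0.072, 0.021], [-0.074, 0.014]]
```

apply_moves(targets=[[[0.01,-0.074,0],0,1],[[0.017,-0.073,0],0,1],[[0.024,-0.071,0],0,1],[[0.031,-0.068,0],0,1],[[0.038,-0.065,0],0,1]])

```text
t: 9.3
tool_pos: [0.6564, -0.0016, 0.1968]
orientation: [3.139, 0.004, -2.989]
force: [1.4, 10.3, 5.5]
opening: 0.0186
grasp_force: 39.7
```

```bash
python3 -c "from c import *;rep()"
```

```text
th 2.076 r 0.0623  Ft -10.2 Fr -2.3 Fz 5.5 [ 0.65642193 -0.00155414  0.19681621] 9.3
```

apply_moves(targets=[[[0.044,-0.061,0],0,1],[[0.05,-0.056,0],0,1],[[0.055,-0.051,0],0,1],[[0.06,-0.045,0],0,1],[[0.064,-0.039,0],0,1]])

```text
t: 9.8
tool_pos: [0.6383, -0.025, 0.1968]
orientation: [3.139, 0.005, -2.989]
force: [5.0, 9.3, 4.7]
opening: 0.0182
grasp_force: 39.6
```

```bash
python3 -c "from c import *;rep()"
```

```text
th 2.562 r 0.0604  Ft -9.9 Fr -3.6 Fz 4.7 [ 0.63834348 -0.0249996   0.19680354] 9.8
```

apply_moves(targets=[[[0.068,-0.032,0],0,1],[[0.071,-0.025,0],0,1],[[0.073,-0.018,0],0,1],[[0.074,-0.011,0],0,1],[[0.075,-0.003,0],0,1]])

```text
t: 10.3
tool_pos: [0.6114, -0.0369, 0.1968]
orientation: [3.141, 0.006, -2.989]
force: [9.1, 7.2, 4.0]
opening: 0.018
grasp_force: 39.5
```

```bash
python3 -c "from c import *;rep((.601,.021))"
```

```text
th 3.116 r 0.0588  Ft -10.3 Fr -5.5 Fz 4.0 [ 0.61139666 -0.03691989  0.19677784] 10.3
```

apply_moves(targets=[[[0.075,0.004,0],0,1],[[0.074,0.012,0],0,1],[[0.072,0.019,0],0,1],[[0.07,0.026,0],0,1],[[0.067,0.033,0],0,1]])

```text
t: 10.8
tool_pos: [0.5822, -0.0347, 0.1968]
orientation: [-3.141, 0.007, -2.99]
force: [11.2, 1.4, 2.4]
opening: 0.0182
grasp_force: 39.5
```

```bash
python3 -c "from c import *;rep((.601,.021))"
```

```text
th 3.618 r 0.0588  Ft -10.2 Fr -4.9 Fz 2.4 [ 0.58223506 -0.03468456  0.19679951] 10.8
```

apply_moves(targets=[[[0.064,0.04,0],0,1],[[0.059,0.046,0],0,1],[[0.054,0.052,0],0,1],[[0.049,0.057,0],0,1],[[0.043,0.061,0],0,1]])

```text
t: 11.3
tool_pos: [0.5575, -0.0188, 0.1968]
orientation: [-3.138, 0.005, -2.991]
force: [9.3, -5.2, 2.2]
opening: 0.0182
grasp_force: 39.7
```

Run:
```python
from c import *
rep((.601,.021))
for a in(4.15,4.4,4.65,4.9,5.15,5.4,5.65):print(a,rows(a,a+.25,5).round(3).tolist())
from station import env
d=env.snapshot("scene");cv2.imwrite("pics/crop3.png",cv2.resize(d["color"][175:250,255:345],None,fx=6,fy=6,interpolation=2))
```

```text
th 4.123 r 0.0589  Ft -10.1 Fr -3.3 Fz 2.2 [ 0.55754145 -0.01879728  0.19680976] 11.3
4.15 [[0.019, 0.032], [0.018, 0.033], [0.016, 0.034], [0.014, 0.035], [0.012, 0.035]]
4.4 [[0.011, 0.036], [0.009, 0.036], [0.007, 0.037], [0.005, 0.037], [0.003, 0.037]]
4.65 [[0.001, 0.037], [-0.0, 0.037], [-0.002, 0.037], [-0.004, 0.037], [-0.006, 0.037]]
4.9 [[-0.008, 0.037], [-0.01, 0.036], [-0.012, 0.036], [-0.013, 0.035], [-0.015, 0.034]]
5.15 [[-0.017, 0.034], [-0.018, 0.033], [-0.02, 0.032], [-0.022, 0.031], [-0.023, 0.03]]
5.4 [[-0.025, 0.028], [-0.026, 0.027], [-0.027, 0.026], [-0.028, 0.024], [-0.03, 0.023]]
5.65 [[-0.031, 0.021], [-0.032, 0.02], [-0.033, 0.018], [-0.034, 0.017], [-0.034, 0.015]]
```

View pics/crop3.png

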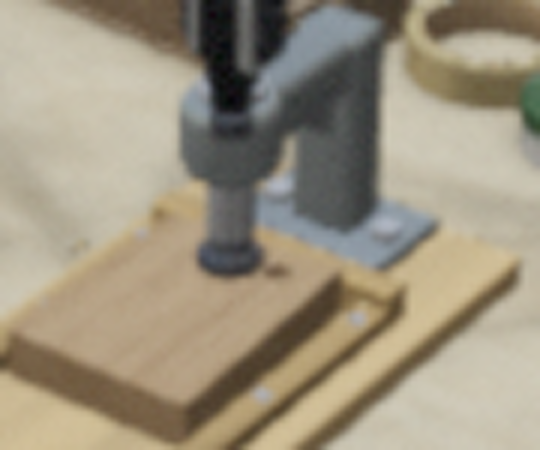

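The pad's rim is at crop (230,277), which puts it about 4 mm above the block. I'll use finer steps from here.

apply_moves(targets=[[[0.019,0.032,0],0,1],[[0.018,0.033,0],0,1],[[0.016,0.034,0],0,1],[[0.014,0.035,0],0,1],[[0.012,0.035,0],0,1]])

```text
t: 11.85
tool_pos: [0.5489, -0.0068, 0.1968]
orientation: [-3.138, 0.004, -2.992]
force: [5.4, -8.6, 3.9]
opening: 0.0184
grasp_force: 40.0
```

```bash
python3 -c "from c import *;rep((.601,.021))"
```

```text
th 4.374 r 0.0591  Ft -10.1 Fr -0.7 Fz 3.9 [ 0.54888881 -0.00682517  0.19679028] 11.85
```

apply_moves(targets=[[[0.011,0.036,0],0,1],[[0.009,0.036,0],0,1],[[0.007,0.037,0],0,1],[[0.005,0.037,0],0,1],[[0.003,0.037,0],0,1]])

```text
t: 12.35
tool_pos: [0.5434, 0.0069, 0.1968]
orientation: [-3.137, 0.003, -2.992]
force: [1.9, -11.6, 5.1]
opening: 0.0185
grasp_force: 40.1
```

```bash
python3 -c "from c import *;rep((.601,.021))"
```

```text
th 4.624 r 0.0593  Ft -11.7 Fr 0.9 Fz 5.1 [0.54339273 0.00687693 0.19676478] 12.35
```

apply_moves(targets=[[[0.001,0.037,0],0,1],[[0,0.037,0],0,1],[[-0.002,0.037,0],0,1],[[-0.004,0.037,0],0,1],[[-0.006,0.037,0],0,1]])

```text
t: 12.85
tool_pos: [0.5414, 0.0213, 0.1967]
orientation: [-3.137, 0.002, -2.992]
force: [-2.1, -13.3, 7.2]
opening: 0.0181
grasp_force: 40.3
```

```bash
python3 -c "from c import *;rep((.601,.021))"
```

```text
th 4.869 r 0.0596  Ft -13.4 Fr 2.0 Fz 7.2 [0.54137962 0.02127979 0.19672585] 12.85
```

apply_moves(targets=[[[-0.008,0.037,0],0,1],[[-0.01,0.036,0],0,1],[[-0.012,0.036,0],0,1],[[-0.013,0.035,0],0,1],[[-0.015,0.034,0],0,1]])

```text
t: 13.35
tool_pos: [0.543, 0.0359, 0.1967]
orientation: [-3.137, -0.0, -2.992]
force: [-6.6, -13.3, 9.4]
opening: 0.019
grasp_force: 40.5
```

```bash
python3 -c "from c import *;rep((.601,.021))"
```

```text
th 5.116 r 0.0599  Ft -14.6 Fr 3.1 Fz 9.4 [0.5430002  0.03590664 0.19672174] 13.35
```

apply_moves(targets=[[[0.005,-0.018,0],0,1],[[0,0,0],0,1],[[0,0,0],0,0.2],[[0,0,0],0,-0.4],[[0,0,0],0,-0.4]])

```text
t: 13.85
tool_pos: [0.5434, 0.0368, 0.1951]
orientation: [3.142, 0.0, -2.99]
force: [0.8, 0.4, 0.5]
opening: 0.0595
grasp_force: 0.0
```

apply_moves(targets=[[[0,0,0],0,-0.4],[[0,0,0],0,-0.4],[[0,0,-0.3],0,-0.4],[[0,0,-0.5],0,-0.4],[[0,0,-0.4],0,-0.4]])

```text
t: 14.35
tool_pos: [0.5431, 0.0367, 0.2927]
orientation: [-3.142, 0.0, -2.99]
force: [0.9, -0.0, 0.3]
opening: 0.06
grasp_force: 0.0
```

apply_moves(targets=[[[0.4,0,0],0,-0.4],[[0.5,0,0],0,-0.4],[[0.5,0,0],0,-0.4],[[0.2,0,0],0,-0.4],[[0,0,0],0,-0.4]])

```text
t: 14.85
tool_pos: [0.4154, 0.0173, 0.2921]
orientation: [-3.141, 0.002, -2.991]
force: [-0.0, -0.2, 0.7]
opening: 0.0597
grasp_force: 0.0
```

Run:
```python
from c import *
rep((.601,.021))
from station import env
s=env.sense();print(s["opening"])
d=env.snapshot("scene");cv2.imwrite("pics/end.png",cv2.resize(d["color"][140:270,225:345],None,fx=4.5,fy=4.5,interpolation=2))
```

```text
th 4.844 r 0.1856  Ft -0.2 Fr 0.0 Fz 0.7 [0.41539708 0.01728211 0.29210112] 14.85
0.05968446482577704
```

View pics/end.png

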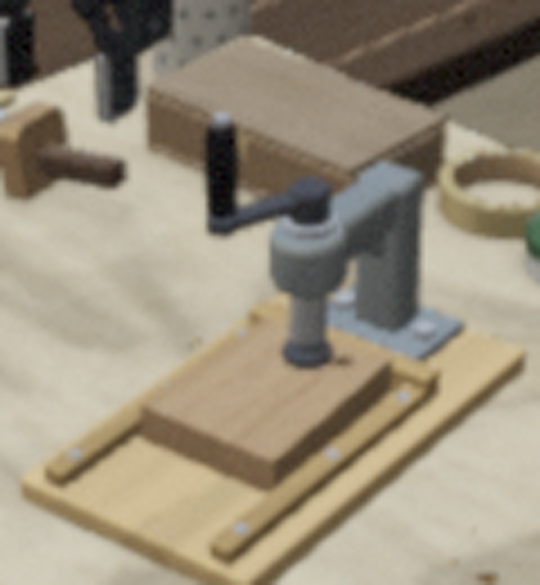

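The picture shows the pad down on the block at (306,355), the block against the stop, and the crank free at (220,165).

```bash
python3 -c "from station import env;print(env.job_done())"
```

```text
the job is handed in; nothing more can be done
None
```

The block is against the end stop and clamped at an estimated 55–70 N pad force (from the feel of the crank; 40–100 N counts as firm); the crank is released, the arm is clear and nowhere near the other tools, and the job was handed in at about 15 s.

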